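# Open the bead drawer and hold its sliding tray at the click

## Robot

A 6-joint arm with a two-finger parallel gripper is mounted at the origin on the work surface. World frame = base frame: x ahead of the robot, y to its left, z up, the work surface at z = 0. Lengths are in m, angles in rad, forces in N, time in s.
With the tool pointing down it reaches from about 0.35 to 0.725 m from the base axis. Payload 6 kg.
Tool frame: the origin (TCP) lies at the very end of the fingers, on their centre line; the grasp point (between the pads) lies 19 mm behind it (bot.tcp_to_grasp is the z of the grasp point in the tool frame, in m); z points along the fingers, y is the line along which they close (so a half turn about z gives the same grasp; the last joint's range is limited). The gripper opens to 85 mm and grips with 20 to 120 N. Pads are 22 mm wide; open, the fingers measure 114 mm over their backs; the gripper's body (76 mm by 85 mm) begins 54 mm behind the grasp point. The pads swing forward as they close: fully open they stand 13 mm farther back than shut.
Start: joints at [-1.008, 0.04, 0.085, 0, -1.615, -0.334], TCP at [0.136, -0.584, 0.231] pointing down, gripper open.
Joint ranges: [-2.56, 2.56], [-1.29, 2.01], [-1.08, 1.49], [-3.29, 1.98], [-2.81, -0.18], [-2.99, 2.99]. Speed limits (rad/s): [2.57, 2.57, 3.01, 3.14, 3.14, 3.14].

## Interface

Orientations are given as a unit quaternion [w, x, y, z].
In Python, from bench import bot gives the robot as it stands.
- The arm moves only by the tool move_arm, never from a script. Its argument "steps" is a list of rows, each a list of 3 entries, a list of its own where there are three numbers: the closure, from -1 (fully open) to 1 (shut), then the shift along the tool's x, y, z in shares of 0.4 m (1.0 is 0.4 m), then the turn about the tool's z in shares of 90 degrees (1.0 is 90 degrees). A call has 1 to 8 rows; each row is the pose to reach, as a shift and turn from the pose commanded when the call began, along the tool's axes at that moment; what a row does not reach only later rows make up. A row lasts 1/10 s, in which the tool goes at most 50 mm and 8.59 degrees, less where a joint would pass 70% of its speed; a pose out of reach is approached as far as the arm can. No shift or turn number may pass 1 either way. A call with a gripper value outside its range is refused whole. The fingers move at their own pace and stop on an object; the grip force is fixed at half the most. Time passes only in rows, so rows that repeat a pose let the fingers close. It gives the time, the measured TCP pose, the force, the opening and the grip force at its end, in the units of the state.
- bot.read_state(): the state, without advancing time (a new reading comes with each control period).
- bot.capture(name): name is "side" or "top"; returns a dict with "image" (420x560x3 uint8, blue, green, red), "mtx" (3x3 intrinsics, pixels), "T" (4x4, takes a point from camera to world coordinates). Camera axes: x right, y up, looking along -z (the intrinsics and any distortion apply to the point x, -y, -z); pixel columns grow to the right and rows downward; lengths in m; the calibration is good to about 2 mm. A picture is of the moment at which its call begins. There is no depth.
- bot.job_done(): hands the job in; it is judged then, once.
Trained networks look in a picture, given as the dict that the camera call returned (one of the last four; its "shot" number tells which), for a name from the list of things; names that differ only in an ending like _2 or _b are one class to them, and where a whole thing is asked for, a point or a joint stands for the part that bears it (a point fixed in the world has none). Each returns a list of dicts, best first, with "conf" (0 to 1); they miss things now and then, are a little off and sometimes report something else, mostly with a low value. They report only what shows in the picture. A call takes as long as a camera call.
- bot.boxes_of(label, picture): "position" ([x, y, z] in m, in the coordinates of the camera as it stood for that picture, good to about 4 mm: the middle of the surface that is visible of it).
- bot.regions_of(label, picture): "pixels" (420x560 bool, what is visible of it).
The state is a dict: "t": time; "joints": joint angles; "qd": joint speeds; "joint_efforts": joint torques, N m; "ee_pos": TCP position; "orientation": TCP orientation; "ft_force": force on the tool from outside, world axes, zero at the start; "wrist_torque": the same for the moment, N m; "grip_width": opening from 0.0 (shut) to 1.0 (fully open); "grasp_force": force on a finger pad.
Only numpy, scipy, OpenCV 4.12 (cv2) and the standard library are available. Lean on these libraries where they do the work, as an engineer would, in place of code of your own. Each camera call takes 0.05 s, during which the arm holds its last target. There are 200 camera calls.

## Task

Pull the bead cabinet's drawer out to its stop, then take the white tray in it by its red tab and slide it to the cabinet's +y side (your left as the robot looks at it) until you feel its sprung ball drop into the notch of the rail. Do not run it on to the far end, and leave the other things where they are. Finish with the drawer still out and the red tab still pinched in the fingers, holding the tray at rest in the notch: do not let go.

Things in the scene. Friction and masses are not known exactly. Their poses are not given: they have to be found in the camera images.
- cab: pale wooden bead cabinet, fixed to the table, 200 mm deep (x), 340 mm wide (y), 130 mm high, with one drawer at the top and open pigeonholes below. Origin: centre of its underside; its x axis points from the front to the back (away from the robot), y to the left as the robot sees it, z up. Yaw varies
- drawer_handle (a point): middle of the drawer's steel bar handle: round, 10 mm thick, 110 mm long along the cabinet's y, 95 mm above the table, 35 mm below the cabinet's top. Its middle line is 42 mm in front of the drawer's face (37 mm clear behind the bar); posts 45 mm to either side of the middle join it to the face. Axes as the cabinet's; moves with the drawer
- drawer (a joint): how far the drawer is pulled out (m), 0 shut to 0.130 at its stop; it opens along the cabinet's -x, towards the robot. It starts shut or up to 20 mm ajar, slides with about 2 N of friction and stays where it is left
- tray (a joint): how far the white tray has slid (m) along the cabinet's +y in the drawer, 0 to 0.150 (far end); starts between 0 and 0.025; about 1 N of friction. The tray is 105 mm (x) by 130 mm (y); its floor is 80 mm, its wall tops 96 mm, the drawer's side walls 107 mm and its front 119 mm above the table
- tab: red grip tab standing in the middle of the tray: 34 mm along the cabinet's x, 10 mm thick along its y, 36 mm high. Origin: centre of its underside, 80 mm above the table (top at 116 mm); axes as the cabinet's. 56 mm free to either side in y before the tray's end walls. Under the cabinet's top until the drawer is out; then 65 mm or so in front of the cabinet's front edge
- jar: amber glass jar with a black cap, 52 mm across, 55 mm high, standing on top of the cabinet; origin: centre of its underside. To be left alone
- cup: white paper cup, 80 mm across, 90 mm high, on the table; origin: centre of its underside. To be left alone
- tub: clear plastic bowl, 130 mm across, 60 mm high, on the table; origin: centre of its underside. To be left alone
- spool: copper wire spool, 52 mm across, 32 mm high, on the table; origin: centre of its underside. To be left alone
- pliers: red-handled pliers lying flat, about 130 mm long and 10 mm high; origin: at the pivot, on the table. To be left alone
- pendant_a: wooden pendant disc, 40 mm across, 6 mm thick, flat on the table; origin: centre of its underside. To be left alone
- pendant_b: second wooden pendant disc, the same as pendant_a. To be left alone
- detent_ball (a joint): how far the sprung 8 mm steel ball (on a plunger in an arm at the back of the tray) has dropped (m): about 0.0008 on the flat rail, 0.005 fully in the notch, over 0.0025 within 3 mm of its middle. Within some 5 mm of the middle it draws the tray to the middle with up to 6 N; sliding on past the middle thus meets a resistance of 5 to 9 N for 3 mm, which is gone 6 mm past it
- rail (a point): middle of the steel rail behind the tray in the drawer, on its top face, 84 mm above the table; the rail is 300 mm long along the cabinet's y. The notch is the 12 mm gap between two small brass plates on it; it lies anywhere from 0.070 to 0.120 of the tray's travel (tray), different each time. The ball rides 64 mm behind the tab, at the same y. Moves with the drawer

How it is judged:
By the outcome, as a careful person would: the job done as asked, in the order asked, and still so for the second after the job is handed in, while the arm keeps its last pose, push and grip.
It also fails if it takes over 72 s, if anything falls off the work surface, if the arm or the gripper's body presses on something with over 40 N, if the wrist force passes 120 N, or if a joint passes its speed limit or range.

## Working session

There is one attempt and no reset: what is moved stays moved. The work goes in short steps, Python scripts to look and compute and a tool call to move; the robot and the scene stay as the last step left them, time stands still between calls to the robot, and variables do not carry over. Pictures are saved under pics/ and viewed, at most 10 in all, crops included, and the job is handed in when it is done.

Besides the shell and the picture viewer there is one more tool, called after "Emit:" as name([rows], argument=value, ...), one row to a line, values as JSON. move_arm: Moves the arm, as the interface text tells. Its arguments: {"type":"object","properties":{"steps":{"type":"array","items":{"type":"array"}}},"required":["steps"]}

```bash
ls; mkdir -p pics; cat > h.py <<'E'
import numpy as np, cv2
from scipy.spatial.transform import Rotation as R
from bench import bot
def w(p,c): return (c["T"]@np.r_[p,1])[:3]
def ray(uv,c,z):
    "pixel -> world point on plane z"
    u,v=uv; d=np.linalg.inv(c["mtx"])@[u,v,1]; d=c["T"][:3,:3]@(d*[1,-1,-1]); o=c["T"][:3,3]
    return o+d*(z-o[2])/d[2]
def rot(s): q=s["orientation"]; return R.from_quat([q[1],q[2],q[3],q[0]]).as_matrix()
E
python3 - <<'E'
from h import *
np.set_printoptions(precision=4,suppress=True)
for n in ("top","side"):
    c=bot.capture(n); cv2.imwrite(f"pics/{n}0.png",c["image"])
    print(n,c["T"][:3,3],list(c.keys()))
    for l in ("cab","drawer_handle","drawer","tab","rail","jar","cup","tub","spool","pliers"):
        print(l,[(w(b["position"],c),b["conf"]) for b in bot.boxes_of(l,c)[:2]])
s=bot.read_state(); print(s, rot(s), bot.tcp_to_grasp)
E
```

```text
pics
top [0.3371 0.0225 1.6754] ['image', 'mtx', 'T', 'shot']
cab [(array([0.5605, 0.4264, 0.0333]), 0.69), (array([0.7142, 0.0138, 0.1246]), 0.63)]
drawer_handle [(array([ 0.6186, -0.0134,  0.0995]), 0.83)]
drawer [(array([ 0.6206, -0.0132,  0.1031]), 0.86)]
tab []
rail [(array([ 0.6218, -0.0117,  0.0972]), 0.87)]
jar [(array([ 0.7594, -0.0564,  0.1872]), 0.75)]
cup [(array([0.4049, 0.4824, 0.04  ]), 0.74)]
tub [(array([ 0.5852, -0.4624,  0.0214]), 0.59)]
spool [(array([0.5557, 0.4271, 0.0307]), 0.72)]
pliers [(array([ 0.3578, -0.4472,  0.0064]), 0.65)]
side [0.1049 0.5812 0.957 ] ['image', 'mtx', 'T', 'shot']
cab [(array([0.6923, 0.0683, 0.1274]), 0.94), (array([0.6177, 0.0078, 0.0957]), 0.28)]
drawer_handle [(array([0.6171, 0.0078, 0.0959]), 0.89)]
drawer [(array([0.6201, 0.0037, 0.1007]), 0.73)]
tab [(array([ 0.3563, -0.4373,  0.0058]), 0.67)]
rail [(array([0.6202, 0.0059, 0.0948]), 0.58)]
jar [(array([ 0.7576, -0.0442,  0.1674]), 0.8)]
cup [(array([0.4162, 0.4692, 0.0413]), 0.94)]
tub [(array([ 0.5805, -0.4752,  0.0354]), 0.6)]
spool [(array([0.5547, 0.4295, 0.0265]), 0.57)]
pliers [(array([ 0.3554, -0.4387,  0.0072]), 0.46)]
{'t': 1.1, 'joints': array([-1.0083,  0.0402,  0.0848, -0.    , -1.6155, -0.3337]), 'qd': array([-0.0012,  0.0006, -0.0005,  0.0018,  0.0004, -0.0013]), 'joint_efforts': array([  0.0004, -36.7942,  34.7443,   6.9329,  -0.001 ,  -0.    ]), 'ee_pos': array([ 0.1361, -0.5843,  0.2313]), 'orientation': array([-0.    , -0.1141,  0.9935,  0.    ]), 'ft_force': array([-0.4967,  0.4569, -0.2039]), 'wrist_torque': array([-0.017 , -0.0015, -0.0805]), 'grasp_force': 0.0, 'grip_width': 0.9977717188698522} [[-0.9739 -0.2268 -0.    ]
 [-0.2268  0.9739  0.    ]
 [ 0.      0.0001 -1.    ]] -0.0187
```

View pics/top0.png

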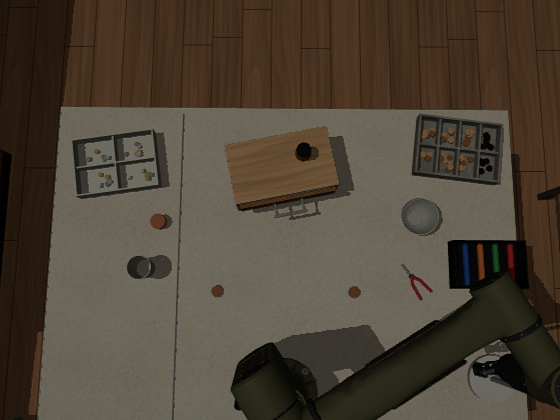

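```bash
python3 - <<'E'
from h import *
np.set_printoptions(precision=4,suppress=True)
c=bot.capture("top")
for b in bot.regions_of("cab",c)[:3]:
    m=b["pixels"].astype(np.uint8); r=cv2.minAreaRect(cv2.findNonZero(m)); bp=cv2.boxPoints(r)
    print("cab",b["conf"],m.sum(),bp.tolist(),[ray(p,c,.13)[:2] for p in bp])
for n in("top","side"):
  c=bot.capture(n)
  for b in bot.regions_of("drawer_handle",c)[:1]:
    m=b["pixels"].astype(np.uint8); r=cv2.minAreaRect(cv2.findNonZero(m)); bp=cv2.boxPoints(r)
    print(n,b["conf"],m.sum(),bp.tolist(),[ray(p,c,.095)[:2] for p in bp])
E
```

```text
top 0.69 676 [[240.19512939453125, 203.756103515625], [333.4444580078125, 186.07089233398438], [337.14691162109375, 205.59283447265625], [243.8975830078125, 223.27804565429688]] [array([0.6081, 0.144 ]), array([ 0.6695, -0.1612]), array([ 0.6046, -0.1727]), array([0.5439, 0.1308])]
side 0.71 1382 [[233.54783630371094, 230.9576873779297], [293.91802978515625, 156.50108337402344], [313.15997314453125, 172.10267639160156], [252.789794921875, 246.5592803955078]] [array([0.6167, 0.1593]), array([ 0.6874, -0.1795]), array([ 0.5979, -0.165 ]), array([0.5427, 0.1615])]
```

The top view shows the cabinet at about (225–338, 127–210), yawed about 10°. The handle bar is near (275–319, 200–218), the jar at (304,152), and the pendants at (217,291) and (354,292). I'll take closer crops next.

```bash
python3 - <<'E'
from h import *
c=bot.capture("top")["image"][110:240,210:350]
d=bot.capture("side")["image"][120:280,200:420]
a=cv2.resize(c,None,fx=4.6,fy=4.6,interpolation=cv2.INTER_CUBIC); cv2.imwrite("pics/ct.png",cv2.convertScaleAbs(a,alpha=1.6))
a=cv2.resize(d,None,fx=3.6,fy=3.6,interpolation=cv2.INTER_CUBIC); cv2.imwrite("pics/cs.png",cv2.convertScaleAbs(a,alpha=1.6))
E
```

```text
(no output)
```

View pics/ct.png

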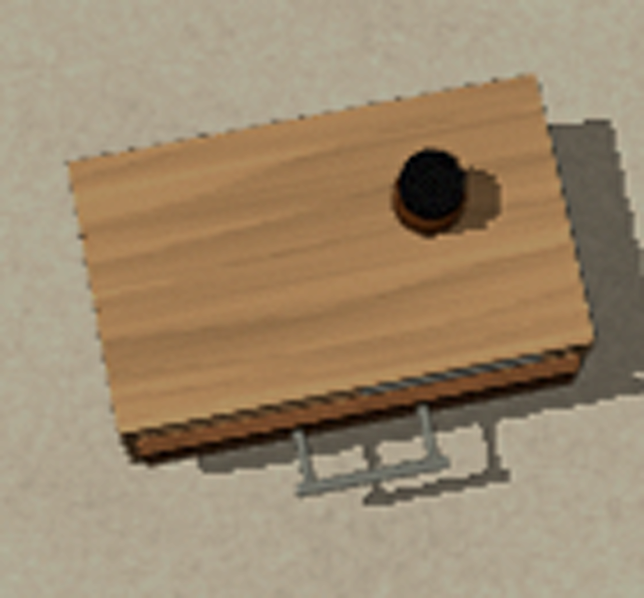

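View pics/cs.png

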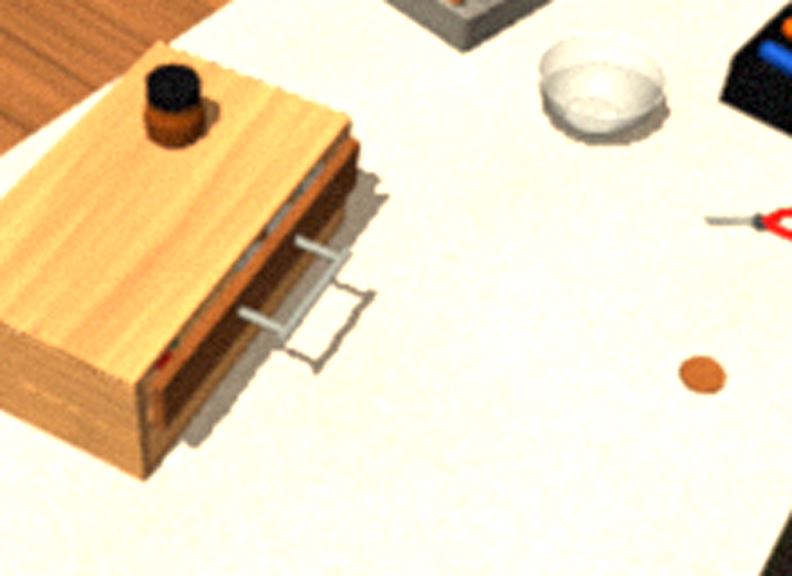

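In the top crop, the cabinet's top corners are at (70,162), (537,75), (592,342) and (120,433). The bar runs from (298,489) to (446,464). In the side crop it runs from (284,333) to (345,255). The drawer is slightly ajar.

```bash
python3 - <<'E'
from h import *
np.set_printoptions(precision=4,suppress=True)
c=bot.capture("top"); d=bot.capture("side")
T=lambda u,v:((u+.5)/4.6+210-.5,(v+.5)/4.6+110-.5)
S=lambda u,v:((u+.5)/3.6+200-.5,(v+.5)/3.6+120-.5)
P=np.array([ray(T(*p),c,.13)[:2] for p in((70,162),(537,75),(592,342),(120,433))])
print(P, P.mean(0)); 
for i in range(4):
    e=P[i]-P[(i+1)%4]; print(np.linalg.norm(e), np.degrees(np.arctan2(e[1],e[0])))
H=np.array([ray(T(*p),c,.095)[:2] for p in((300,489),(446,464))]); print("top bar",H,H.mean(0),np.linalg.norm(H[0]-H[1]))
G=np.array([ray(S(*p),d,.095)[:2] for p in((284,333),(345,255))]); print("side bar",G,G.mean(0),np.linalg.norm(G[0]-G[1]))
for X in(H,G): e=X[0]-X[1]; print(np.degrees(np.arctan2(e[1],e[0]))-90)
e=P[0]-P[1]+P[3]-P[2]; yaw=np.arctan2(e[1],e[0])-np.pi/2
R2=np.array([[np.cos(yaw),-np.sin(yaw)],[np.sin(yaw),np.cos(yaw)]]); print(np.degrees(yaw),"handle in cab", [R2.T@(X.mean(0)-P.mean(0)) for X in(H,G)])
E
```

```text
[[ 0.796   0.195 ]
 [ 0.8629 -0.1357]
 [ 0.6693 -0.1728]
 [ 0.602   0.1557]] [0.7325 0.0105]
0.337357683950045 101.4494504547409
0.19720918477045307 10.850612235154294
0.33531362509027096 -78.43485848100896
0.19787547563249758 -168.55529564260473
top bar [[ 0.5689  0.0306]
 [ 0.5876 -0.0727]] [ 0.5782 -0.021 ] 0.10502739950367052
side bar [[ 0.5706  0.0277]
 [ 0.5887 -0.0687]] [ 0.5796 -0.0205] 0.09806660704546298
10.275822683603778
10.649257638428551
11.507120210508303 handle in cab [array([-0.1575, -0.0002]), array([-0.156 ,  0.0001])]
```

The manual's scale: shifts go in shares of 0.4 m and turns go in shares of 90 degrees. Converting my numbers, -0.266 m / 0.4 = -0.665, -0.23 m / 0.4 = -0.575, -60 degrees / 90 = -0.6667.

Emit:
move_arm([
  [0.3, [-0.05, 0.04, 0], -0.0444],
  [0.3, [-0.125, 0.1, 0], -0.1333],
  [0.3, [-0.215, 0.1725, 0], -0.2222],
  [0.3, [-0.305, 0.245, 0], -0.3111],
  [0.3, [-0.395, 0.3175, 0], -0.4],
  [0.3, [-0.485, 0.39, 0], -0.4889],
  [0.3, [-0.575, 0.4625, 0], -0.5778],
  [0.3, [-0.665, 0.535, 0], -0.6667],
])

```text
t: 2.4
ee_pos: [0.3474, -0.314, 0.2316]
orientation: [0.0, -0.598, 0.802, -0.0]
ft_force: [-0.0, -0.7, -0.5]
grip_width: 0.351
grasp_force: 0.0
```

```bash
cat > go.py <<'E'
import sys; from h import *
np.set_printoptions(precision=4,suppress=True)
# target world x y z, tool-y heading deg
s=bot.read_state(); M=rot(s); a=list(map(float,sys.argv[1:]))
print("t",s["t"],"pos",s["ee_pos"],"heady",np.degrees(np.arctan2(M[1,1],M[0,1])),"F",s["ft_force"],"w",s["grip_width"],s["grasp_force"],"q6",s["joints"][5])
if a: print("shift",M.T@(np.array(a[:3])-s["ee_pos"]),"turn",(-(a[3]-np.degrees(np.arctan2(M[1,1],M[0,1])))+180)%360-180)
E
python3 go.py 0.579 -0.0207 0.18 191.2
```

```text
t 2.4 pos [ 0.3474 -0.314   0.2316] heady 163.43642978638994 F [-0.0102 -0.6533 -0.5179] w 0.35128249905503345 0.0 q6 0.012777370905923742
shift [-0.3471 -0.1383  0.0518] turn -27.763570213610052
```

In the tool's units: -0.32 m / 0.4 = -0.8, -0.18 m / 0.4 = -0.45, -27.7 degrees / 90 = -0.3078.

Emit:
move_arm([
  [0.3, [-0.1125, -0.045, 0], -0.0444],
  [0.3, [-0.225, -0.09, 0], -0.0889],
  [0.3, [-0.3375, -0.135, 0], -0.1333],
  [0.3, [-0.45, -0.18, 0.025], -0.1778],
  [0.3, [-0.5625, -0.225, 0.05], -0.2222],
  [0.3, [-0.675, -0.2675, 0.075], -0.2667],
  [0.3, [-0.75, -0.3, 0.1], -0.3078],
  [0.3, [-0.8, -0.32, 0.125], -0.3078],
])

```text
t: 3.2
ee_pos: [0.5631, -0.0444, 0.1804]
orientation: [0.0, 0.772, -0.636, -0.0]
ft_force: [0.8, 0.3, 0.7]
grip_width: 0.349
grasp_force: 0.0
```

```bash
python3 go.py 0.579 -0.0207 0.12 191.2
```

```text
t 3.2 pos [ 0.5631 -0.0444  0.1804] heady -168.97581069569912 F [0.8247 0.3448 0.6856] w 0.3493333433677983 0.0 q6 -0.08405780850652148
shift [-0.0202 -0.0201  0.0604] turn -0.17581069569911278
```

In the tool's units: 0.06 m / 0.4 = 0.15, 0.055 m / 0.4 = 0.1375.

Emit:
move_arm([
  [0.3, [-0.025, -0.025, 0], 0],
  [0.3, [-0.05, -0.05, 0.05], 0],
  [0.3, [-0.05, -0.05, 0.1], 0],
  [0.3, [-0.05, -0.05, 0.1375], 0],
  [0.3, [-0.05, -0.05, 0.15], 0],
])

```text
t: 3.7
ee_pos: [0.5772, -0.0236, 0.1199]
orientation: [0.001, 0.77, -0.638, -0.001]
ft_force: [-0.4, 0.2, 0.5]
grip_width: 0.348
grasp_force: 0.0
```

```bash
python3 go.py 0.579 -0.0207 0.075 191.2; python3 - <<'E'
from h import *
d=bot.capture("side")["image"][120:280,200:420]
a=cv2.resize(d,None,fx=3.6,fy=3.6,interpolation=cv2.INTER_CUBIC); cv2.imwrite("pics/cs1.png",cv2.convertScaleAbs(a,alpha=1.4))
E
```

```text
t 3.7 pos [ 0.5772 -0.0236  0.1199] heady -169.2273813970125 F [-0.4028  0.1761  0.4551] w 0.3483970495056373 0.0 q6 -0.11785723388271749
shift [-0.0025 -0.0024  0.0449] turn -0.427381397012482
```

View pics/cs1.png

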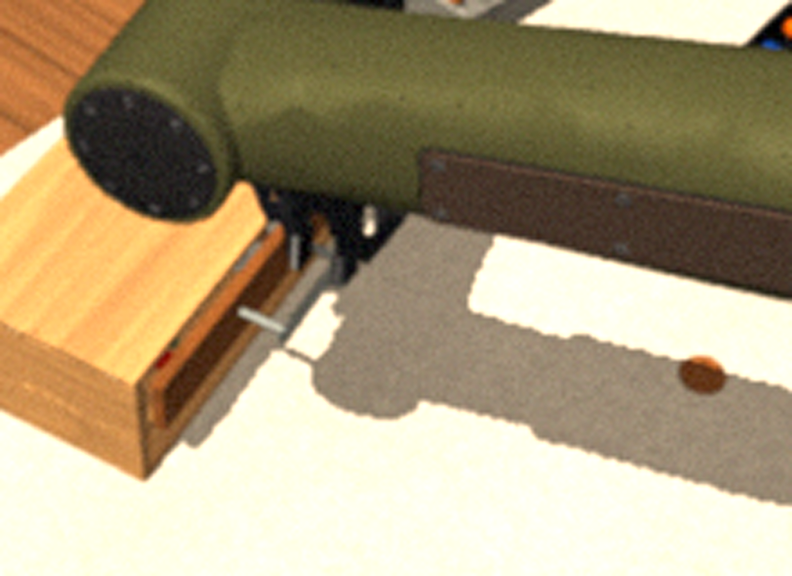

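The fingers straddle the bar, one in front at (345,260) and one behind at (297,240). I'll descend and grip.

In the tool's units: 0.045 m / 0.4 = 0.1125, 0.03 m / 0.4 = 0.075.

Emit:
move_arm([
  [0.3, [-0.005, -0.005, 0.0375], 0],
  [0.3, [-0.005, -0.005, 0.075], 0],
  [0.3, [-0.005, -0.005, 0.1125], 0],
  [0.3, [-0.005, -0.005, 0.1125], 0],
  [1, [-0.005, -0.005, 0.1125], 0],
  [1, [-0.005, -0.005, 0.1125], 0],
  [1, [-0.005, -0.005, 0.1125], 0],
  [1, [-0.005, -0.005, 0.1125], 0],
])

```text
t: 4.55
ee_pos: [0.5796, -0.0209, 0.0762]
orientation: [0.0, 0.771, -0.637, -0.0]
ft_force: [1.2, -1.0, -1.9]
grip_width: 0.093
grasp_force: 58.4
```

```bash
python3 go.py 0.469 -0.042 0.075 191.2
```

```text
t 4.55 pos [ 0.5796 -0.0209  0.0762] heady -169.18833999238308 F [ 1.1622 -0.9575 -1.887 ] w 0.09343594050560776 58.35969865322113 q6 -0.12089676014960318
shift [0.     0.1126 0.0012] turn -0.3883399923830666
```

Emit:
move_arm([
  [1, [0, 0.0125, 0], 0],
  [1, [0, 0.045, 0], 0],
  [1, [0, 0.0875, 0], 0],
  [1, [0, 0.13, 0], 0],
  [1, [0, 0.1725, 0], 0],
  [1, [0, 0.2125, 0], 0],
  [1, [0, 0.2375, 0], 0],
  [1, [0, 0.25, 0], 0],
])

```text
t: 5.35
ee_pos: [0.4802, -0.0412, 0.0762]
orientation: [0.001, 0.77, -0.638, 0.001]
ft_force: [4.7, -7.5, -4.7]
grip_width: 0.091
grasp_force: 59.4
```

In the tool's units: 0.015 m / 0.4 = 0.0375, 0.012 m / 0.4 = 0.03.

Emit:
move_arm([
  [1, [0, 0.01, 0], 0],
  [1, [0, 0.02, 0], 0],
  [1, [0, 0.03, 0], 0],
  [1, [0, 0.0375, 0], 0],
  [1, [0, 0.0375, 0], 0],
])

```text
t: 5.85
ee_pos: [0.4656, -0.0442, 0.0762]
orientation: [0.001, 0.77, -0.638, 0.0]
ft_force: [0.9, -8.5, -2.9]
grip_width: 0.09
grasp_force: 59.6
```

```bash
python3 go.py 0.469 -0.042 0.075 191.2
```

```text
t 5.85 pos [ 0.4656 -0.0442  0.0762] heady -169.2369916417941 F [ 0.8937 -8.467  -2.9371] w 0.0902388713082966 59.60163474082947 q6 -0.15342062580495616
shift [-0.0015 -0.0037  0.0012] turn -0.4369916417940658
```

In the tool's units: 0.006 m / 0.4 = 0.015, 0.001 m / 0.4 = 0.0025.

Emit:
move_arm([
  [1, [0.0025, 0.005, 0], 0],
  [1, [0.0025, 0.01, 0], 0],
  [1, [0.0025, 0.015, 0], 0],
  [1, [0.0025, 0.015, 0], 0],
])

```text
t: 6.25
ee_pos: [0.4603, -0.0453, 0.0762]
orientation: [0.001, 0.77, -0.637, 0.0]
ft_force: [2.0, -5.7, -2.3]
grip_width: 0.091
grasp_force: 59.6
```

In the tool's units: 0.006 m / 0.4 = 0.015, 0.001 m / 0.4 = 0.0025.

Emit:
move_arm([
  [1, [0.0025, 0.005, 0], 0],
  [1, [0.0025, 0.01, 0], 0],
  [1, [0.0025, 0.015, 0], 0],
  [1, [0.0025, 0.015, 0], 0],
])

```text
t: 6.65
ee_pos: [0.4563, -0.0461, 0.0763]
orientation: [-0.002, 0.771, -0.637, 0.001]
ft_force: [9.3, -0.5, -7.1]
grip_width: 0.094
grasp_force: 59.2
```

In the tool's units: 0.004 m / 0.4 = 0.01, 0.002 m / 0.4 = 0.005.

Emit:
move_arm([
  [1, [0, 0.005, 0], 0],
  [1, [0, 0.01, 0], 0],
  [1, [0, 0.01, 0], 0],
])

```text
t: 6.95
ee_pos: [0.4562, -0.046, 0.0763]
orientation: [-0.005, 0.771, -0.637, 0.004]
ft_force: [31.2, -3.5, -21.1]
grip_width: 0.089
grasp_force: 58.4
```

```bash
python3 - <<'E'
from h import *
c=bot.capture("top")["image"][110:260,210:350]
a=cv2.resize(c,None,fx=4,fy=4,interpolation=cv2.INTER_CUBIC); cv2.imwrite("pics/ct2.png",cv2.convertScaleAbs(a,alpha=1.6))
E
```

```text
(no output)
```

View pics/ct2.png

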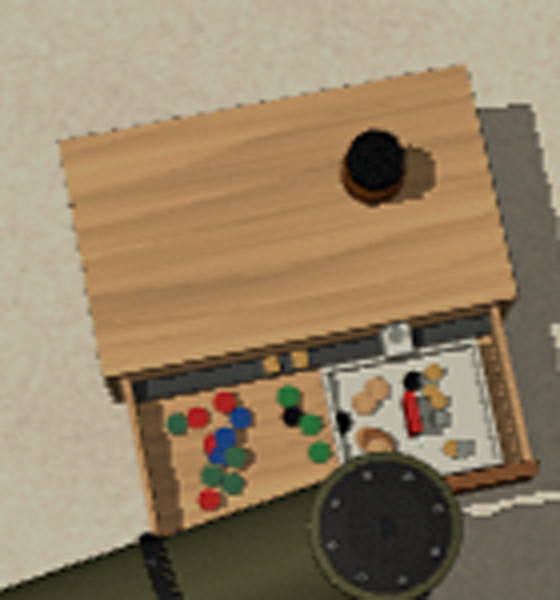

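The drawer is at its stop: 31 N and no further motion. In the crop (4x, offset 210,110) the brass plates are at (272,365) and (300,360), the ball arm at (397,338) and the red tab at about (413,414). I'll relax the pull, release the handle and lift.

In the tool's units: -0.1 m / 0.4 = -0.25, -0.08 m / 0.4 = -0.2.

Emit:
move_arm([
  [1, [-0.0025, -0.0075, 0], 0],
  [1, [-0.0025, -0.0125, 0], 0],
  [0.3, [-0.0025, -0.0125, 0], 0],
  [0.3, [-0.0025, -0.0125, 0], 0],
  [0.3, [-0.0025, -0.0125, -0.025], 0],
  [0.3, [-0.0025, -0.0125, -0.1], 0],
  [0.3, [-0.0025, -0.0125, -0.2], 0],
  [0.3, [-0.0025, -0.0125, -0.25], 0],
])

```text
t: 7.8
ee_pos: [0.4569, -0.0456, 0.1812]
orientation: [-0.002, 0.771, -0.637, 0.002]
ft_force: [0.8, 0.0, 0.6]
grip_width: 0.347
grasp_force: 0.0
```

```bash
python3 go.py 0.42 0.1 0.18 191.2; python3 - <<'E'
from h import *
np.set_printoptions(precision=4,suppress=True)
c=bot.capture("top"); T=lambda u,v:((u+.5)/4+209.5,(v+.5)/4+109.5)
C=np.array([.7325,.0105]); y=np.radians(11.2); R2=np.array([[np.cos(y),-np.sin(y)],[np.sin(y),np.cos(y)]])
for n,p,z in(("tab",(413,414),.116),("ball",(397,336),.1),("p1",(272,365),.085),("p2",(300,360),.085)):
    X=ray(T(*p),c,z)[:2]; print(n,X,R2.T@(X-C))
for n in("top","side"):
  c=bot.capture(n)
  print(n,[(w(b["position"],c),R2.T@(w(b["position"],c)[:2]-C),b["conf"]) for b in bot.boxes_of("tab",c)[:3]])
cv2.imwrite("pics/s3.png",cv2.convertScaleAbs(cv2.resize(c["image"][120:280,200:420],None,fx=3.6,fy=3.6,interpolation=cv2.INTER_CUBIC),alpha=1.4))
E
```

```text
t 7.8 pos [ 0.4569 -0.0456  0.1812] heady -169.18371413723858 F [0.8489 0.024  0.6144] w 0.34695097184251733 0.0 q6 -0.1551774887207848
shift [-0.15   0.009  0.001] turn -0.3837141372385986
tab [ 0.5758 -0.0917] [-0.1735 -0.0699]
ball [ 0.6426 -0.08  ] [-0.1057 -0.0713]
p1 [0.6204 0.0219] [-0.1077  0.033 ]
p2 [ 0.6248 -0.0011] [-0.1079  0.0095]
top []
side []
```

View pics/s3.png

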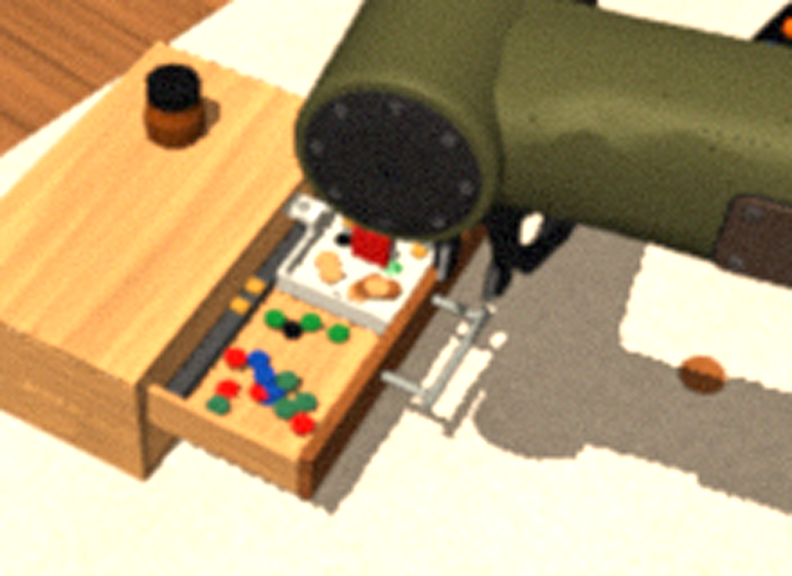

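The side view shows the handle free and both brass plates at (238,304) and (255,286). The tab is at about (372,243), and nothing else has moved. The notch should be about 92 mm from the tab. I'll turn the tool and go above the tab.

In the tool's units: -0.111 m / 0.4 = -0.2775, 0.05 m / 0.4 = 0.125, -65.6 degrees / 90 = -0.7289.

Emit:
move_arm([
  [0.1, [0.0125, -0.02, 0], -0.0911],
  [0.1, [0.035, -0.0575, 0], -0.1822],
  [0.1, [0.0575, -0.095, 0], -0.2733],
  [0.1, [0.08, -0.1325, 0], -0.3644],
  [0.1, [0.1025, -0.17, 0], -0.4556],
  [0.1, [0.125, -0.2075, 0], -0.5467],
  [0.1, [0.1475, -0.245, 0], -0.6378],
  [0.1, [0.17, -0.2775, 0], -0.7289],
])

```text
t: 8.85
ee_pos: [0.5778, -0.0916, 0.1747]
orientation: [0.0, 0.993, -0.115, -0.001]
ft_force: [0.1, 0.1, -0.0]
grip_width: 0.452
grasp_force: 0.0
```

```bash
python3 go.py 0.579 -0.0915 0.13 281.2
```

```text
t 8.85 pos [ 0.5778 -0.0916  0.1747] heady -103.25093653142996 F [ 0.0935  0.1492 -0.0052] w 0.4520959075001101 0.0 q6 1.1546017606825687
shift [ 0.0012 -0.0004  0.0447] turn -24.45093653142993
```

In the tool's units: 0.045 m / 0.4 = 0.1125, 0.001 m / 0.4 = 0.0025, -24.4 degrees / 90 = -0.2711.

Emit:
move_arm([
  [0.1, [0.0025, 0, 0], -0.0911],
  [0.1, [0.0025, 0, 0], -0.1822],
  [0.1, [0.0025, 0, 0.025], -0.2711],
  [0.1, [0.0025, 0, 0.0625], -0.2711],
  [0.1, [0.0025, 0, 0.1], -0.2711],
  [0.1, [0.0025, 0, 0.1125], -0.2711],
])

```text
t: 9.45
ee_pos: [0.5773, -0.0915, 0.1278]
orientation: [-0.0, 0.996, 0.093, -0.002]
ft_force: [0.4, 0.3, -0.4]
grip_width: 0.455
grasp_force: 0.0
```

```bash
python3 go.py 0.579 -0.0915 0.09 281.2; python3 - <<'E'
from h import *
a=bot.capture("side")["image"][150:250,250:370]
cv2.imwrite("pics/s4.png",cv2.convertScaleAbs(cv2.resize(a,None,fx=6,fy=6,interpolation=cv2.INTER_CUBIC),alpha=1.4))
E
```

```text
t 9.45 pos [ 0.5773 -0.0915  0.1278] heady -79.35415631982117 F [ 0.4117  0.3493 -0.444 ] w 0.45493458517380747 0.0 q6 1.5718244029811392
shift [0.0019 0.0003 0.0378] turn -0.5541563198211747
```

View pics/s4.png

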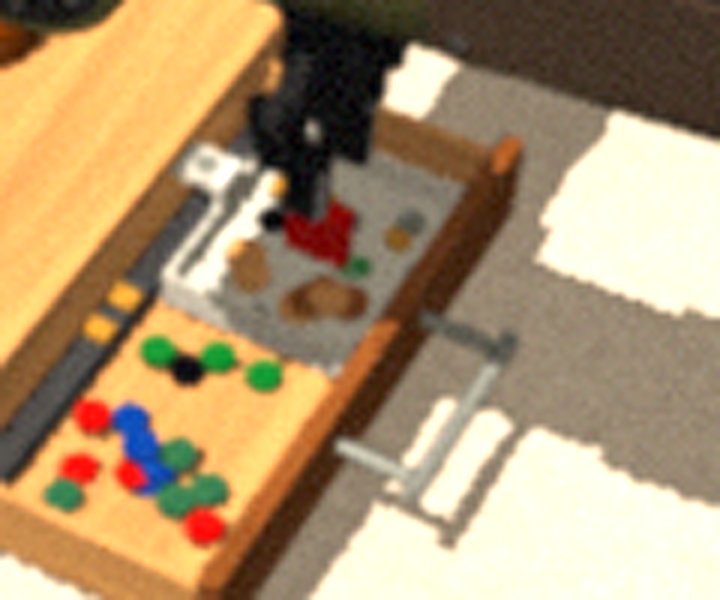

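The near finger's tip is at (312,210), on the tab's +y side and about at its middle (tab 285–355). I'll descend and grip.

In the tool's units: 0.035 m / 0.4 = 0.0875, 0.024 m / 0.4 = 0.06.

Emit:
move_arm([
  [0.1, [0.005, 0, 0.03], 0],
  [0.1, [0.005, 0, 0.06], 0],
  [0.1, [0.005, 0, 0.0875], 0],
  [0.1, [0.005, 0, 0.0875], 0],
  [1, [0.005, 0, 0.0875], 0],
  [1, [0.005, 0, 0.0875], 0],
  [1, [0.005, 0, 0.0875], 0],
  [1, [0.005, 0, 0.0875], 0],
])

```text
t: 10.3
ee_pos: [0.5811, -0.0912, 0.0971]
orientation: [0.0, 0.996, 0.094, 0.001]
ft_force: [-0.6, 1.0, 2.0]
grip_width: 0.099
grasp_force: 60.8
```

```bash
python3 go.py 0.5615 -0.002 0.092 281.2
```

```text
t 10.3 pos [ 0.5811 -0.0912  0.0971] heady -79.15560989679088 F [-0.6496  1.0327  1.9654] w 0.09881625023981695 60.827672481536865 q6 1.5749897186531832
shift [-0.0024 -0.0913  0.0051] turn -0.3556098967908383
```

In the tool's units: -0.073 m / 0.4 = -0.1825, -0.068 m / 0.4 = -0.17.

Emit:
move_arm([
  [1, [0, -0.0075, 0], 0],
  [1, [0, -0.0275, 0], 0],
  [1, [0, -0.055, 0], 0],
  [1, [0, -0.085, 0], 0],
  [1, [0, -0.115, 0], 0],
  [1, [0, -0.145, 0], 0],
  [1, [-0.0025, -0.17, 0], 0],
  [1, [-0.0025, -0.1825, 0], 0],
])

```text
t: 11.1
ee_pos: [0.5664, -0.0197, 0.0971]
orientation: [0.001, 0.996, 0.094, 0.001]
ft_force: [1.4, -3.5, 3.0]
grip_width: 0.101
grasp_force: 61.0
```

In the tool's units: -0.007 m / 0.4 = -0.0175, -0.001 m / 0.4 = -0.0025.

Emit:
move_arm([
  [1, [0, -0.0025, 0], 0],
  [1, [0, -0.0075, 0], 0],
  [1, [0, -0.0125, 0], 0],
  [1, [0, -0.0175, 0], 0],
  [1, [0, -0.0175, 0], 0],
])

```text
t: 11.6
ee_pos: [0.565, -0.0129, 0.0971]
orientation: [-0.0, 0.996, 0.094, 0.0]
ft_force: [-0.8, -1.7, 6.0]
grip_width: 0.101
grasp_force: 61.5
```

```bash
cat > d.py <<'E'
from h import *
s=bot.read_state(); M=rot(s); C=np.array([.7325,.0105]); y=np.radians(11.2)
R2=np.array([[np.cos(y),-np.sin(y)],[np.sin(y),np.cos(y)]])
print(s["t"],"cab xy mm",(R2.T@(s["ee_pos"][:2]-C)*1000).round(2),"F cab",(R2.T@s["ft_force"][:2]).round(2),s["ft_force"][2].round(2),s["grasp_force"].round(1),s["grip_width"].round(3), "Tq",s["wrist_torque"].round(3))
E
python3 d.py
```

```text
Traceback (most recent call last):
  File "d.py", line 4, in <module>
    print(s["t"],"cab xy mm",(R2.T@(s["ee_pos"][:2]-C)*1000).round(2),"F cab",(R2.T@s["ft_force"][:2]).round(2),s["ft_force"][2].round(2),s["grasp_force"].round(1),s["grip_width"].round(3), "Tq",s["wrist_torque"].round(3))
                                                                                                                                          ^^^^^^^^^^^^^^^^^^^^^^
AttributeError: 'float' object has no attribute 'round'
```

```bash
sed -i 's/s\["grasp_force"\].round(1),s\["grip_width"\].round(3)/s["grasp_force"],s["grip_width"]/' d.py; python3 d.py
```

```text
11.6 cab xy mm [-168.88    9.55] F cab [-1.07 -1.52] 6.03 61.507272720336914 0.10144027877894196 Tq [-0.453  0.252  0.352]
```

In the tool's units: -0.004 m / 0.4 = -0.01, -0.003 m / 0.4 = -0.0075.

Emit:
move_arm([
  [1, [0, -0.0025, 0], 0],
  [1, [0, -0.005, 0], 0],
  [1, [0, -0.0075, 0], 0],
  [1, [0, -0.01, 0], 0],
  [1, [0, -0.01, 0], 0],
])

```text
t: 12.1
ee_pos: [0.5642, -0.0091, 0.0971]
orientation: [0.0, 0.996, 0.094, 0.0]
ft_force: [-0.8, -2.0, 6.4]
grip_width: 0.101
grasp_force: 61.5
```

In the tool's units: -0.001 m / 0.4 = -0.0025.

Emit:
move_arm([
  [1, [0, -0.0025, 0], 0],
  [1, [0, -0.0025, 0], 0],
  [1, [0, -0.0025, 0], 0],
])

```text
t: 12.4
ee_pos: [0.564, -0.0081, 0.0971]
orientation: [0.0, 0.996, 0.094, 0.0]
ft_force: [-1.1, -1.6, 5.1]
grip_width: 0.097
grasp_force: 61.5
```

In the tool's units: -0.001 m / 0.4 = -0.0025.

Emit:
move_arm([
  [1, [0, -0.0025, 0], 0],
  [1, [0, -0.0025, 0], 0],
  [1, [0, -0.0025, 0], 0],
])

```text
t: 12.7
ee_pos: [0.5638, -0.0071, 0.0971]
orientation: [-0.0, 0.996, 0.094, 0.0]
ft_force: [-0.5, -1.6, 5.8]
grip_width: 0.104
grasp_force: 61.5
```

In the tool's units: -0.001 m / 0.4 = -0.0025.

Emit:
move_arm([
  [1, [0, -0.0025, 0], 0],
  [1, [0, -0.0025, 0], 0],
  [1, [0, -0.0025, 0], 0],
])

```text
t: 13.0
ee_pos: [0.5635, -0.0058, 0.0971]
orientation: [-0.0, 0.996, 0.094, 0.0]
ft_force: [-1.4, -0.1, 6.0]
grip_width: 0.101
grasp_force: 61.6
```

The resistance is dropping, so the ball is starting to enter. I'll continue in 1 mm steps.

In the tool's units: -0.001 m / 0.4 = -0.0025.

Emit:
move_arm([
  [1, [0, -0.0025, 0], 0],
  [1, [0, -0.0025, 0], 0],
  [1, [0, -0.0025, 0], 0],
])

```text
t: 13.3
ee_pos: [0.5633, -0.0042, 0.0971]
orientation: [-0.001, 0.996, 0.094, 0.0]
ft_force: [-3.9, 2.5, 7.6]
grip_width: 0.098
grasp_force: 61.7
```

In the tool's units: -0.001 m / 0.4 = -0.0025.

Emit:
move_arm([
  [1, [0, -0.0025, 0], 0],
  [1, [0, -0.0025, 0], 0],
  [1, [0, -0.0025, 0], 0],
])

```text
t: 13.6
ee_pos: [0.5632, -0.0029, 0.0971]
orientation: [-0.001, 0.996, 0.094, 0.0]
ft_force: [-2.6, 4.1, 6.9]
grip_width: 0.103
grasp_force: 61.7
```

```bash
python3 d.py
```

```text
13.6 cab xy mm [-168.7    19.79] F cab [-1.72  4.57] 6.88 61.70003414154053 0.10312870973642696 Tq [1.13  0.938 0.389]
```

In the tool's units: -0.001 m / 0.4 = -0.0025.

Emit:
move_arm([
  [1, [0, -0.0025, 0], 0],
  [1, [0, -0.0025, 0], 0],
  [1, [0, -0.0025, 0], 0],
])

```text
t: 13.9
ee_pos: [0.563, -0.0018, 0.0971]
orientation: [-0.001, 0.996, 0.095, 0.0]
ft_force: [-2.4, 3.4, 7.0]
grip_width: 0.102
grasp_force: 61.7
```

In the tool's units: -0.001 m / 0.4 = -0.0025.

Emit:
move_arm([
  [1, [0, -0.0025, 0], 0],
  [1, [0, -0.0025, 0], 0],
  [1, [0, -0.0025, 0], 0],
])

```text
t: 14.2
ee_pos: [0.5628, -0.0009, 0.0971]
orientation: [-0.001, 0.996, 0.094, 0.0]
ft_force: [-2.2, 3.0, 7.3]
grip_width: 0.096
grasp_force: 61.7
```

```bash
python3 d.py
```

```text
14.2 cab xy mm [-168.69   21.74] F cab [-1.58  3.41] 7.26 61.65907859802246 0.09602586368969979 Tq [1.086 0.933 0.374]
```

Emit:
move_arm([
  [1, [0, -0.0025, 0], 0],
  [1, [0, -0.0025, 0], 0],
  [1, [0, -0.0025, 0], 0],
])

```text
t: 14.5
ee_pos: [0.5627, -0.0006, 0.0971]
orientation: [-0.001, 0.996, 0.094, 0.0]
ft_force: [-0.6, 1.3, 6.3]
grip_width: 0.099
grasp_force: 61.6
```

In the tool's units: -0.001 m / 0.4 = -0.0025.

Emit:
move_arm([
  [1, [0, -0.0025, 0], 0],
  [1, [0, -0.0025, 0], 0],
  [1, [0, -0.0025, 0], 0],
])

```text
t: 14.8
ee_pos: [0.5626, -0.0003, 0.0971]
orientation: [0.0, 0.996, 0.094, 0.0]
ft_force: [-0.2, -2.3, 5.5]
grip_width: 0.103
grasp_force: 61.4
```

```bash
python3 d.py;  python3 - <<'E'
from h import *
a=bot.capture("side")["image"][150:250,220:340]
cv2.imwrite("pics/s5.png",cv2.convertScaleAbs(cv2.resize(a,None,fx=6,fy=6,interpolation=cv2.INTER_CUBIC),alpha=1.6))
E
```

```text
14.8 cab xy mm [-168.72   22.39] F cab [-0.68 -2.21] 5.5 61.442631483078 0.10252009859553562 Tq [-0.71   0.032  0.417]
```

View pics/s5.png

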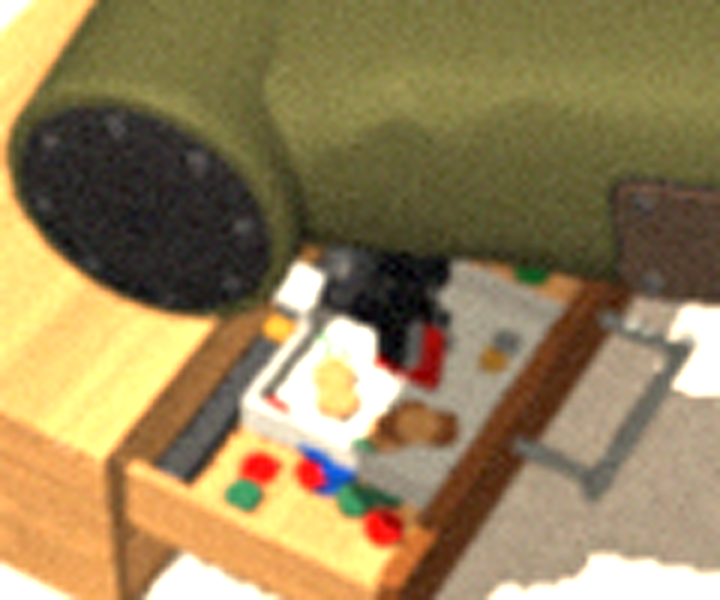

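The image shows one brass plate at (280,327) just ahead of the ball arm at (300,290). The force has crossed from pull to resistance, so the ball is in the notch. I'll back off 1 mm to remove the push, then settle.

In the tool's units: 0.001 m / 0.4 = 0.0025, 0.0005 m / 0.4 = 0.0013.

Emit:
move_arm([
  [1, [0, 0.0013, 0], 0],
  [1, [0, 0.0025, 0], 0],
  [1, [0, 0.0025, 0], 0],
  [1, [0, 0.0025, 0], 0],
  [1, [0, 0.0025, 0], 0],
  [1, [0, 0.0025, 0], 0],
])

```text
t: 15.45
ee_pos: [0.5627, -0.0006, 0.0971]
orientation: [-0.001, 0.996, 0.094, 0.0]
ft_force: [-1.7, 0.1, 6.3]
grip_width: 0.101
grasp_force: 61.6
```

```bash
python3 d.py
```

```text
15.45 cab xy mm [-168.7    22.06] F cab [-1.7   0.42] 6.35 61.58131957054138 0.10129728377117078 Tq [0.137 0.531 0.441]
```

```bash
python3 -c "
from bench import bot
print(bot.job_done())"
```

```text
the job is handed in; nothing more can be done
None
```

I handed the job in with the drawer pulled out to its stop and the tray at rest in the notch, about 92 mm along from where it started, with the red tab still pinched. I judged the notch by feel: the pull rose to about 4.6 N, then turned to resistance, and I settled where the force was near zero. The judge's result isn't shown to me.

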